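# Get the boxed-in stock jar onto the magnetic stirrer

## Robot

A 6-joint arm with a two-finger parallel gripper is mounted at the origin on the work surface. World frame = base frame: x ahead of the robot, y to its left, z up, the work surface at z = 0. Lengths are in m, angles in rad, forces in N, time in s.
With the tool pointing down it reaches from about 0.325 to 0.75 m from the base axis. Payload 7.6 kg.
Tool frame: the origin (TCP) lies midway between the tips of the shut fingers; the grasp point (between the pads) lies 19 mm behind it (robot.grip_point_offset is the distance from the TCP to the grasp point, in m); z points along the fingers, y is the direction in which the jaws open and shut (so a half turn about z gives the same grasp; the last joint's range is limited). The gripper opens to 85 mm and grips with 20 to 120 N. Pads are 22 mm wide; open, the fingers measure 114 mm over their backs; the gripper's body (76 mm by 85 mm) begins 54 mm behind the grasp point. The pads swing forward as they close: fully open they stand 13 mm farther back than shut.
Start: joints at [1.055, 0.052, 1.401, -0, 1.689, -0.07], TCP at [0.226, 0.474, 0.231] pointing down, gripper open.
Joint ranges: [-2.9, 2.9], [-0.91, 2.17], [0.12, 2.37], [-1.06, 4.2], [0.26, 2.73], [-2.93, 2.93]. Speed limits (rad/s): [2.57, 2.57, 3.01, 3.14, 3.14, 3.14].

## Interface

Orientations are given as a 3x3 rotation matrix whose columns are the frame's x, y, z axes.
In Python, from workcell import robot gives the robot as it stands. The module is installed in compiled form; this text tells all that it offers.
- The arm moves only by the tool move_arm, never from a script. Its argument "plan" is a list of rows, each a list of 7 numbers: the finger opening in m, from 0 to 0.0854, then the shift along the tool's x, y, z in m, then the turn, a rotation vector about the tool's x, y, z in degrees. In form: [[fingers, dx, dy, dz, rx, ry, rz], ...]. A call has 1 to 20 rows; each row is the pose to reach, as a shift and turn from the pose commanded when the call began, along the tool's axes at that moment; what a row does not reach only later rows make up. A row lasts 1/12 s, in which the tool goes at most 41.7 mm and 7.16 degrees, less where a joint would pass 70% of its speed; a pose out of reach is approached as far as the arm can. A call with a gripper value outside its range is refused whole. The fingers move at their own pace and stop on an object; "newtons" is the grip in N (left out, the last holds). Time passes only in rows, so rows that repeat a pose let the fingers close. It gives the time, the measured TCP pose, the force and the opening at its end, in the units of the state.
- robot.observe(): the state, without advancing time (a new reading comes with each control period).
- robot.read_camera(name): name is "scene" or "top" or "wrist"; returns (picture, depth): 480x640x3 uint8, red, green, blue; 480x640 float32, m along the optical axis (not along the pixel's ray), 0 where there is no reading.
- robot.get_calibration(name): a dict with "fov_y" (degrees; the focal length in pixels is half the picture's height over the tangent of half this angle, whatever the lens; pixels are square), "cx", "cy" (the principal point, pixels), "origin" and "rotation" of the camera in the world. Camera axes: x right, y down, z forward; pixel columns grow to the right and rows downward; lengths in m; the calibration is good to about 2 mm. A picture is of the moment at which its call begins: read the wrist's pose just before it. get_calibration takes no time and is no camera call; for the wrist camera it gives the pose at the moment of the call.
- robot.close_job(): hands the job in, once; it reports no verdict.
Trained networks look in the newest picture that a camera, given by its name, has taken for a name from the list of things; names that differ only in an ending like _2 or _b are one class to them, and where a whole thing is asked for, a point or a joint stands for the part that bears it (a point fixed in the world has none). Each returns a list of dicts, best first, with "score" (0 to 1); they miss things now and then, are a little off and sometimes report something else, mostly with a low value. They report only what shows in the picture. A call takes as long as a camera call.
- robot.look_for(thing, camera): "xyz" ([x, y, z] in m, in world coordinates, good to about 4 mm: the middle of the surface that is visible of it).
- robot.spot_point(thing, camera): "xyz" ([x, y, z] in m, in world coordinates, good to about 4 mm: a listed point, or the origin of a listed thing).
The state is a dict: "t": time; "joint_positions": joint angles; "dq": joint speeds; "tau": joint torques, N m; "eef_pos": TCP position; "orientation": TCP orientation; "wrist_force": force on the tool from outside, world axes, zero at the start; "wrist_torque": the same for the moment, N m; "gripper_width": opening from 0.0 (shut) to 1.0 (fully open).
Only numpy, scipy, OpenCV 4.12 (cv2) and the standard library are available. Lean on these libraries where they do the work, as an engineer would, in place of code of your own. Each camera call takes 0.05 s, during which the arm holds its last target. There are 200 camera calls.

## Task

The short amber jar in the bottle caddy has to go on the magnetic stirrer, but the three tall bottles (blue, red and yellow cap) box it in. First move all three bottles over to the empty blue tray, then stand the jar in the middle of the stirrer's steel plate, and only then put each bottle back in the compartment it came from. Set things down rather than drop them, keep bottles and jar upright, and leave the two small vials in the caddy where they are.

Things in the scene. Friction and masses are not known exactly. Their poses are not given: they have to be found in the camera images.
- bottle_blue: white plastic bottle with a blue screw cap and a blue stripe round its paper label: 56 mm across the body, 120 mm tall, shoulder from 72 to 88 mm, neck 35 to 38 mm thick, cap 42 mm across and 23 mm high (97 to 120 mm); about 0.2 kg. Origin: centre of its underside, z up. It starts upright in the caddy, in one of the three compartments round the jar's
- bottle_red: white plastic bottle with a red screw cap and a red stripe round its paper label: 56 mm across the body, 120 mm tall, shoulder from 72 to 88 mm, neck 35 to 38 mm thick, cap 42 mm across and 23 mm high (97 to 120 mm); about 0.2 kg. Origin: centre of its underside, z up. It starts upright in the caddy, in one of the three compartments round the jar's
- bottle_yellow: white plastic bottle with a yellow screw cap and a yellow stripe round its paper label: 56 mm across the body, 120 mm tall, shoulder from 72 to 88 mm, neck 35 to 38 mm thick, cap 42 mm across and 23 mm high (97 to 120 mm); about 0.2 kg. Origin: centre of its underside, z up. It starts upright in the caddy, in one of the three compartments round the jar's
- jar: short wide amber jar with a white lid of the same width: 56 mm across, 60 mm tall (lid from 44 to 60 mm), about 0.16 kg. Origin: centre of its underside, z up. It starts upright in the middle compartment of the caddy's back row
- caddy: fixed grey caddy, 156 (its x) by 232 mm (its y); origin: centre of its underside. Six compartments, 72 mm square inside, centres at x = -38 (front) or 38 mm (back), y = -76, 0, 76 mm. Floor 4 mm; walls and dividers 4 mm thick, tops 24 mm above the bench. Within 4 mm of the centres stand the bottles, in any arrangement, at (38, 76), (38, -76), (-38, 0), the jar at (38, 0), the vials at (-38, +-76)
- tray: fixed shallow blue tray, empty, 290 mm (its x) by 120 mm (its y), rim 4 mm thick and 14 mm high, floor 4 mm thick. Origin: centre of its underside. Room for the three bottles in a row along its x
- stirrer: fixed magnetic stirrer: cream housing 150 mm wide (its y) with a knob at the front, round steel plate 125 mm across on top with a dark dot at its centre. Origin: on the bench, straight below the plate's centre; plate surface 84 mm above the bench. The housing, 62 mm high, runs from 125 mm before (-x; the knob 15 mm more) to 75 mm behind the origin
- vial_green: small glass vial with a green cap, 29 mm across, 48 mm tall, in a front corner compartment of the caddy; a bystander that stays there. Origin: centre of its underside
- vial_black: small glass vial with a black cap, 29 mm across, 48 mm tall, in a front corner compartment of the caddy; a bystander that stays there. Origin: centre of its underside

How it is judged:
On the way, in this order (a step that is already met when the one before it is completed fails the run):
1. all three bottles stand upright in the blue tray, the jar still in its compartment (x of bottle_blue in the frame of tray between -0.13 and 0.13 m and y of bottle_blue in the frame of tray between -0.045 and 0.045 m and height (world z) of each of bottle_blue, bottle_red, bottle_yellow below 0.01 m and angle between each of bottle_blue, bottle_red, bottle_yellow's own z axis and vertical below 0.1 rad and linear speed of each of bottle_blue, bottle_red, bottle_yellow below 0.05 m/s and x of bottle_red in the frame of tray between -0.13 and 0.13 m and y of bottle_red in the frame of tray between -0.045 and 0.045 m and x of bottle_yellow in the frame of tray between -0.13 and 0.13 m and y of bottle_yellow in the frame of tray between -0.045 and 0.045 m and distance of jar from where it was at the start of the episode below 0.02 m), for 0.2 s.
2. the jar stands released in the middle of the stirrer's plate, the bottles still in the tray (horizontal distance between jar and stirrer below 0.015 m and height (world z) of jar between 0.08 and 0.09 m and angle between each of jar, bottle_blue, bottle_red, bottle_yellow's own z axis and vertical below 0.1 rad and linear speed of jar below 0.03 m/s and contact force between jar and the fingers below 0.1 N and x of bottle_blue in the frame of tray between -0.13 and 0.13 m and y of bottle_blue in the frame of tray between -0.045 and 0.045 m and height (world z) of each of bottle_blue, bottle_red, bottle_yellow below 0.01 m and linear speed of each of bottle_blue, bottle_red, bottle_yellow below 0.05 m/s and x of bottle_red in the frame of tray between -0.13 and 0.13 m and y of bottle_red in the frame of tray between -0.045 and 0.045 m and x of bottle_yellow in the frame of tray between -0.13 and 0.13 m and y of bottle_yellow in the frame of tray between -0.045 and 0.045 m), for 0.2 s.
At the end, for the whole second after the job is handed in: The jar stands upright on the stirrer's plate within 15 mm of its centre; each bottle stands upright on the floor of the compartment it came from, within 18 mm of where it stood; the two vials are within 25 mm of where they stood; all released and at rest (horizontal distance between jar and stirrer below 0.015 m and height (world z) of jar between 0.08 and 0.09 m and angle between each of jar, bottle_blue, bottle_red, bottle_yellow's own z axis and vertical below 0.1 rad and linear speed of each of jar, bottle_blue, bottle_red, bottle_yellow below 0.03 m/s and contact force between jar and the fingers below 0.1 N and distance of each of bottle_blue, bottle_red, bottle_yellow from where it was at the start of the episode below 0.018 m and height (world z) of each of bottle_blue, bottle_red, bottle_yellow below 0.01 m and distance of each of vial_green, vial_black from where it was at the start of the episode below 0.025 m); the robot touches nothing.
It fails at once if a bottle or the jar tipped by more than 30 degrees (angle between any of bottle_blue, bottle_red, bottle_yellow, jar's own z axis and vertical above 0.52 rad).
It fails at once if a bottle or the jar dropped or thrown (faster than 0.45 m/s while not in the fingers) ((linear speed of bottle_blue above 0.45 m/s and contact force between bottle_blue and the fingers below 0.1 N) or (linear speed of bottle_red above 0.45 m/s and contact force between bottle_red and the fingers below 0.1 N) or (linear speed of bottle_yellow above 0.45 m/s and contact force between bottle_yellow and the fingers below 0.1 N) or (linear speed of jar above 0.45 m/s and contact force between jar and the fingers below 0.1 N)).
It fails at once if a vial knocked out of its place (moved more than 25 mm) (distance of any of vial_green, vial_black from where it was at the start of the episode above 0.025 m).
It also fails if it takes over 144 s, if anything falls off the work surface, if the arm or the gripper's body presses on something with over 40 N, if the wrist force passes 120 N, or if a joint passes its speed limit or range.

## Working session

There is one attempt and no reset: what is moved stays moved. The work goes in short steps, Python scripts to look and compute and a tool call to move; the robot and the scene stay as the last step left them, time stands still between calls to the robot, and variables do not carry over. Pictures are saved under pics/ and viewed, about 12 in all and at most 16, crops included, and the job is handed in when it is done.

Besides the shell and the picture viewer there is one more tool, called as a command line: name --pt "numbers of a row" for each row, then --argument value for the rest. move_arm: Moves the arm, as the interface text tells. Its arguments: {"type":"object","properties":{"plan":{"type":"array"},"newtons":{"type":"number"}},"required":["plan"]}

```bash
mkdir -p pics; cat > h.py <<'E'
from workcell import robot
import numpy as np, cv2
def snap(cam,fn):
    c=robot.get_calibration(cam); p,d=robot.read_camera(cam)
    cv2.imwrite('pics/'+fn,p[:,:,::-1]); return p,d,c
def cloud(d,c):
    f=240/np.tan(np.radians(c['fov_y'])/2); v,u=np.mgrid[:480,:640]
    P=np.dstack([(u-c['cx'])/f*d,(v-c['cy'])/f*d,d])
    return P@np.array(c['rotation']).T+np.array(c['origin'])
E
python3 - <<'E'
from h import *
np.set_printoptions(precision=4,suppress=True)
o=robot.observe(); print(o['t'],o['eef_pos'],o['orientation'])
for cam in('top','scene'):
    p,d,c=snap(cam,cam+'1.png'); np.savez(cam+'1.npz',p=p,d=d); print(c['origin'],c['rotation'],c['fov_y'])
    for n in 'bottle_blue bottle_red bottle_yellow jar caddy tray stirrer vial_green vial_black'.split():
        print(cam,n,[(np.round(r['xyz'],3),round(r['score'],2)) for r in robot.spot_point(n,cam)[:2]])
E
```

```text
0.0 [0.2262 0.4734 0.2305] [[-0.9023  0.4312 -0.0007]
 [ 0.4312  0.9023 -0.0013]
 [ 0.0001 -0.0015 -1.    ]]
[ 0.3277 -0.0253  1.2906] [[ 0.01   -0.9851  0.1714]
 [-0.9999 -0.008   0.0119]
 [-0.0104 -0.1715 -0.9851]] 48.34409901849935
top bottle_blue [(array([ 0.57 , -0.377,  0.008]), 0.75), (array([0.551, 0.282, 0.   ]), 0.63)]
top bottle_red [(array([ 0.561, -0.227,  0.003]), 0.69)]
top bottle_yellow [(array([ 0.493, -0.303, -0.001]), 0.96)]
top jar [(array([ 0.542,  0.013, -0.001]), 0.66), (array([ 0.564, -0.307,  0.006]), 0.61)]
top caddy [(array([ 0.528, -0.306,  0.004]), 0.67)]
top tray [(array([0.543, 0.014, 0.   ]), 0.77)]
top stirrer [(array([0.55 , 0.282, 0.001]), 0.74)]
top vial_green [(array([ 0.486, -0.231,  0.002]), 0.53)]
top vial_black [(array([ 0.492, -0.385,  0.008]), 0.66)]
[ 1.0471 -0.5271  0.6782] [[ 0.6945  0.4662 -0.5481]
 [ 0.7195 -0.4504  0.5286]
 [-0.0004 -0.7614 -0.6483]] 50.971163411217255
scene bottle_blue [(array([ 0.566, -0.381,  0.002]), 0.59)]
scene bottle_red [(array([ 0.563, -0.228,  0.004]), 0.68)]
scene bottle_yellow [(array([ 0.488, -0.306,  0.004]), 0.62)]
scene jar [(array([ 0.566, -0.306,  0.002]), 0.69)]
scene caddy [(array([ 0.528, -0.306,  0.002]), 0.56)]
scene tray [(array([ 0.541,  0.006, -0.   ]), 0.73)]
scene stirrer [(array([ 0.548,  0.28 , -0.   ]), 0.64), (array([ 0.568, -0.38 ,  0.002]), 0.56)]
scene vial_green []
scene vial_black [(array([0.54 , 0.01 , 0.001]), 0.68), (array([ 0.487, -0.306,  0.005]), 0.67)]
```

View pics/top1.png

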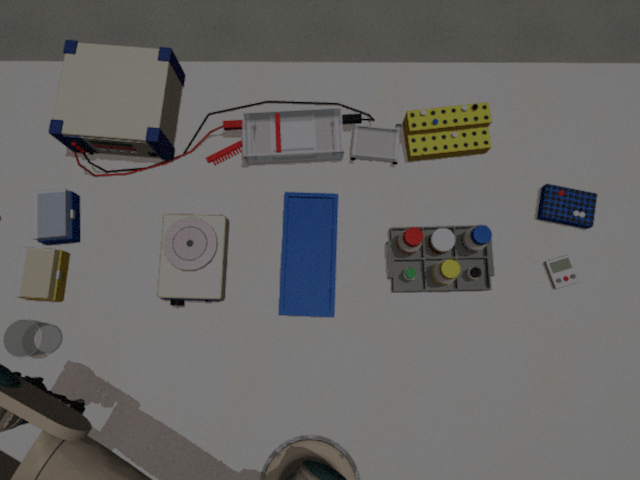

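View pics/scene1.png

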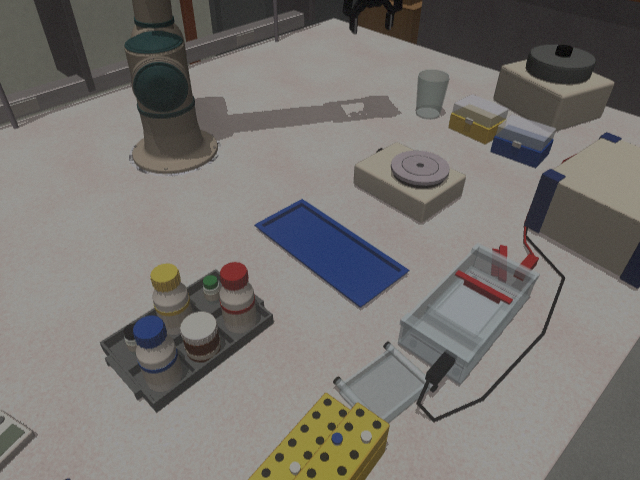

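The top picture shows red cap (412,240), jar (442,240), blue cap (478,237), yellow cap (447,271), the empty tray around (310,255) and the plate dot (190,243). Next I refine these with depth.

```bash
python3 - <<'E'
from h import *
np.set_printoptions(precision=4,suppress=True)
for cam in('top','scene'):
    z=np.load(cam+'1.npz');p=z['p'].astype(int);c=robot.get_calibration(cam);W=cloud(z['d'],c);X,Y,Z=W[...,0],W[...,1],W[...,2]
    est={'blue':(.568,-.379,.112,.14),'red':(.562,-.228,.112,.14),'yellow':(.490,-.305,.112,.14),'jar':(.565,-.306,.056,.075),'plate':(.549,.281,.078,.095)}
    for n,(x,y,a,b) in est.items():
        r=.085 if n=='plate' else .037
        m=(Z>a)&(Z<b)&(np.hypot(X-x,Y-y)<r)
        top=np.median(Z[m]); m&=abs(Z-top)<.005
        (cx,cy),rad=cv2.minEnclosingCircle(W[m][:,:2].astype(np.float32))
        print(cam,n,m.sum(),W[m].mean(0),'circ',round(cx,4),round(cy,4),round(rad,4))
    R,G,B=p[...,0],p[...,1],p[...,2]
    m=(B>R+40)&(B>G+20)&(abs(X-.54)<.2)&(abs(Y-.01)<.1)&(Z<.03)
    print(cam,'tray',cv2.minAreaRect(W[m][:,:2].astype(np.float32)))
    g=(Z>.017)&(Z<.03)&(abs(X-.528)<.1)&(abs(Y+.306)<.14)
    print(cam,'caddy',cv2.minAreaRect(W[g][:,:2].astype(np.float32)))
E
```

```text
top blue 270 [ 0.5669 -0.3772  0.1236] circ 0.5675 -0.378 0.022
top red 279 [ 0.5614 -0.2256  0.1234] circ 0.5621 -0.2257 0.0214
top yellow 283 [ 0.4893 -0.305   0.1235] circ 0.489 -0.3052 0.0214
top jar 432 [ 0.5659 -0.3044  0.0632] circ 0.5659 -0.3039 0.0292
top plate 2147 [0.5481 0.2811 0.0838] circ 0.549 0.2811 0.0632
top tray ((0.5431863069534302, 0.0080699622631073), (0.1316952407360077, 0.30740419030189514), 88.5049057006836)
top caddy ((0.5292351841926575, -0.30562126636505127), (0.1571510285139084, 0.2520756125450134), 1.938499093055725)
scene blue 627 [ 0.5699 -0.3803  0.1221] circ 0.5687 -0.3794 0.0228
scene red 459 [ 0.5646 -0.229   0.1219] circ 0.5615 -0.2277 0.0225
scene yellow 463 [ 0.4924 -0.3078  0.1219] circ 0.4907 -0.3069 0.0219
scene jar 864 [ 0.5691 -0.3073  0.0622] circ 0.5676 -0.306 0.029
scene plate 1516 [0.5527 0.2759 0.0823] circ 0.5511 0.2806 0.0656
scene tray ((0.5328547358512878, 0.014933750033378601), (0.14784695208072662, 0.3182213008403778), 88.1864013671875)
scene caddy ((0.5285741090774536, -0.30732008814811707), (0.16099731624126434, 0.25058165192604065), 2.209531545639038)
```

move_arm --pt "0.07 -0.605 -0.487 0 0 0 -25.5" --pt "0.07 -0.605 -0.487 0 0 0 -25.5" --pt "0.07 -0.605 -0.487 0 0 0 -25.5" --pt "0.07 -0.605 -0.487 0 0 0 -25.5" --pt "0.07 -0.605 -0.487 0 0 0 -25.5" --pt "0.07 -0.605 -0.487 0 0 0 -25.5" --pt "0.07 -0.605 -0.487 0 0 0 -25.5" --pt "0.07 -0.605 -0.487 0 0 0 -25.5" --pt "0.07 -0.605 -0.487 0 0 0 -25.5" --pt "0.07 -0.605 -0.487 0 0 0 -25.5" --pt "0.07 -0.605 -0.487 0 0 0 -25.5" --pt "0.07 -0.605 -0.487 0 0 0 -25.5" --pt "0.07 -0.605 -0.487 0 0 0 -25.5" --pt "0.07 -0.605 -0.487 0 0 0 -25.5" --pt "0.07 -0.605 -0.487 0 0 0 -25.5" --pt "0.07 -0.605 -0.487 0 0 0 -25.5" --pt "0.07 -0.605 -0.487 0 0 0 -25.5" --pt "0.07 -0.605 -0.487 0 0 0 -25.5" --pt "0.07 -0.605 -0.487 0 0 0 -25.5" --pt "0.07 -0.605 -0.487 0 0 0 -25.5" --newtons 50

```text
t: 2.67
eef_pos: [0.5628, -0.2321, 0.228]
orientation: [[-1.0, 0.006, -0.004], [0.006, 1.0, 0.0], [0.004, 0.0, -1.0]]
wrist_force: [-0.5, 0.5, -0.7]
gripper_width: 0.822
```

```bash
cat >> h.py <<'E'
def caps(fn,est):
    c=robot.get_calibration('wrist'); p,d,_=snap('wrist',fn); W=cloud(d,c); X,Y,Z=W[...,0],W[...,1],W[...,2]
    for n,(x,y,a,b,r) in est.items():
        m=(Z>a)&(Z<b)&(np.hypot(X-x,Y-y)<r)
        if m.sum()<30: print(n,'few',m.sum()); continue
        top=np.median(Z[m]); m&=abs(Z-top)<.004
        (cx,cy),rad=cv2.minEnclosingCircle(W[m][:,:2].astype(np.float32))
        print(n,m.sum(),W[m].mean(0).round(4),'circ',round(cx,4),round(cy,4),round(rad,4))
    o=robot.observe();print(o['t'],o['eef_pos'].round(4) if hasattr(o['eef_pos'],'round') else o['eef_pos'],o['wrist_force'],o['gripper_width'])
E
python3 - <<'E'
from h import *
caps('w1.png',{'blue':(.568,-.379,.112,.14,.035),'red':(.562,-.227,.112,.14,.035),'yellow':(.490,-.305,.112,.14,.035),'jar':(.567,-.305,.056,.075,.037)})
E
```

```text
blue 2359 [ 0.5666 -0.3789  0.1225] circ 0.5677 -0.3797 0.0221
red 2323 [ 0.5611 -0.2281  0.1225] circ 0.5623 -0.2281 0.022
yellow 3042 [ 0.4897 -0.3068  0.1225] circ 0.4902 -0.3076 0.0221
jar 2781 [ 0.5656 -0.3062  0.0625] circ 0.5668 -0.307 0.029
2.7167 [ 0.5623 -0.2294  0.2288] [ 1.03026388  0.42612768 -0.99547499] 0.8156075813700562
```

View pics/w1.png

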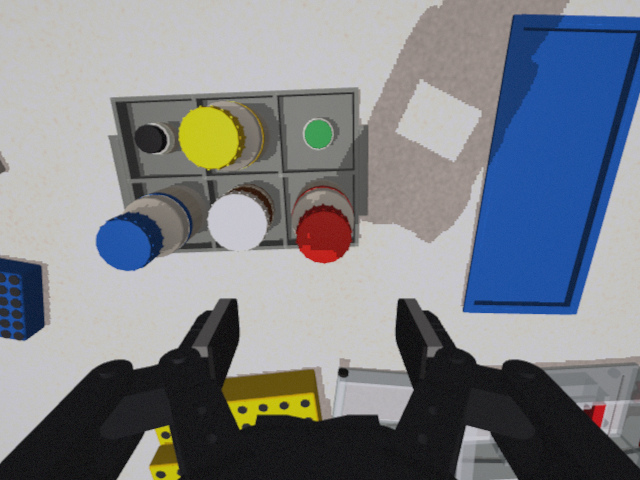

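move_arm --pt "0.07 0 0 0.04 0 0 0" --pt "0.07 0 0.001 0.08 0 0 0" --pt "0.07 0 0.001 0.115 0 0 0" --pt "0.07 0 0.001 0.135 0 0 0" --pt "0.07 0 0.001 0.141 0 0 0" --pt "0.07 0 0.001 0.141 0 0 0" --pt "0.07 0 0.001 0.141 0 0 0" --pt "0.02 0 0.001 0.141 0 0 0" --pt "0.02 0 0.001 0.141 0 0 0" --pt "0.02 0 0.001 0.141 0 0 0" --pt "0.02 0 0.001 0.141 0 0 0" --pt "0.02 0 0.001 0.141 0 0 0" --pt "0.02 0 0.001 0.141 0 0 0" --pt "0.02 0 0.001 0.141 0 0 0" --pt "0.02 0 0.001 0.135 0 0 0" --pt "0.02 0 0.001 0.12 0 0 0" --pt "0.02 0 0.001 0.095 0 0 0" --pt "0.02 0 0.001 0.07 0 0 0" --pt "0.02 0 0.001 0.055 0 0 0" --pt "0.02 0 0.001 0.05 0 0 0" --newtons 50

```text
t: 4.38
eef_pos: [0.5632, -0.226, 0.1852]
orientation: [[-1.0, 0.001, 0.005], [0.001, 1.0, -0.002], [-0.005, -0.002, -1.0]]
wrist_force: [0.4, -0.3, -1.6]
gripper_width: 0.477
```

move_arm --pt "0.02 -0.004 0.014 0 0 0 0" --pt "0.02 -0.012 0.043 0 0 0 0" --pt "0.02 -0.022 0.079 0 0 0 0" --pt "0.02 -0.032 0.115 0 0 0 0" --pt "0.02 -0.042 0.151 0 0 0 0" --pt "0.02 -0.051 0.184 0 0 0 0" --pt "0.02 -0.058 0.21 0 0 0 0" --pt "0.02 -0.063 0.227 0 0 0 0" --pt "0.02 -0.065 0.235 0.005 0 0 0" --pt "0.02 -0.065 0.235 0.02 0 0 0" --pt "0.02 -0.065 0.235 0.04 0 0 0" --pt "0.02 -0.065 0.235 0.06 0 0 0" --pt "0.02 -0.065 0.235 0.075 0 0 0" --pt "0.02 -0.065 0.235 0.082 0 0 0" --pt "0.02 -0.065 0.235 0.087 0 0 0" --pt "0.02 -0.065 0.235 0.09 0 0 0" --pt "0.02 -0.065 0.235 0.09 0 0 0"

```text
t: 5.8
eef_pos: [0.628, 0.0092, 0.0928]
orientation: [[-1.0, 0.001, 0.002], [0.001, 1.0, -0.0], [-0.002, -0.0, -1.0]]
wrist_force: [0.5, 0.2, -1.1]
gripper_width: 0.475
```

```bash
python3 - <<'E'
from h import *
p,d,c=snap('scene','s2.png');W=cloud(d,c)
o=robot.observe();print(o['eef_pos'],o['wrist_force'])
cv2.imwrite('pics/s2c.png',cv2.resize(p[170:320,220:420,::-1],None,fx=3,fy=3))
E
```

```text
[0.62808849 0.00918073 0.09280334] [ 0.34233507 -0.30952903  2.38056961]
```

View pics/s2c.png

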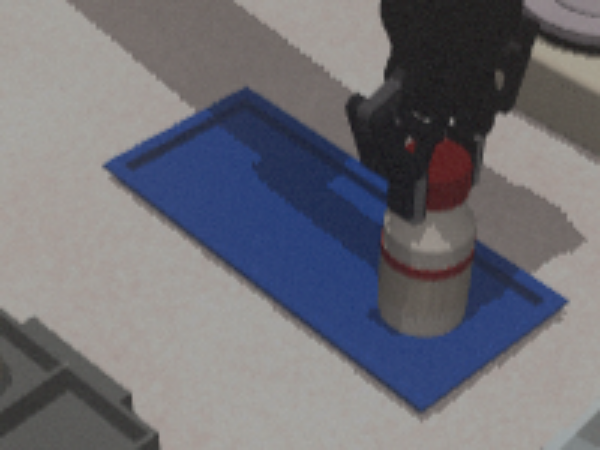

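move_arm --pt "0.07 0 0 0 0 0 0" --pt "0.07 0 0 0 0 0 0" --pt "0.07 0 0 0 0 0 0" --pt "0.07 0 0 0 0 0 0" --pt "0.07 0 0 -0.02 0 0 0" --pt "0.07 0 0 -0.055 0 0 0" --pt "0.07 0 -0.005 -0.09 0 0 0" --pt "0.07 0.06 -0.388 -0.09 0 0 0" --pt "0.07 0.06 -0.388 -0.09 0 0 0" --pt "0.07 0.06 -0.388 -0.09 0 0 0" --pt "0.07 0.06 -0.388 -0.09 0 0 0" --pt "0.07 0.06 -0.388 -0.09 0 0 0" --pt "0.07 0.06 -0.388 -0.09 0 0 0" --pt "0.07 0.06 -0.388 -0.09 0 0 0" --pt "0.07 0.06 -0.388 -0.09 0 0 0" --pt "0.07 0.06 -0.388 -0.09 0 0 0" --pt "0.07 0.06 -0.388 -0.09 0 0 0" --pt "0.07 0.06 -0.388 -0.09 0 0 0" --pt "0.07 0.06 -0.388 -0.09 0 0 0" --pt "0.07 0.06 -0.388 -0.09 0 0 0"

```text
t: 7.52
eef_pos: [0.5676, -0.3773, 0.1812]
orientation: [[-1.0, -0.0, 0.0], [-0.0, 1.0, 0.001], [-0.0, 0.001, -1.0]]
wrist_force: [-0.6, -0.1, -0.1]
gripper_width: 0.819
```

move_arm --pt "0.07 0 -0.001 0.03 0 0 0" --pt "0.07 0 -0.001 0.06 0 0 0" --pt "0.07 0 -0.001 0.082 0 0 0" --pt "0.07 0 -0.001 0.091 0 0 0" --pt "0.07 0 -0.001 0.091 0 0 0" --pt "0.07 0 -0.001 0.091 0 0 0" --pt "0.02 0 -0.001 0.091 0 0 0" --pt "0.02 0 -0.001 0.091 0 0 0" --pt "0.02 0 -0.001 0.091 0 0 0" --pt "0.02 0 -0.001 0.091 0 0 0" --pt "0.02 0 -0.001 0.091 0 0 0" --pt "0.02 0 -0.001 0.091 0 0 0" --pt "0.02 0 -0.001 0.091 0 0 0" --pt "0.02 0 -0.001 0.085 0 0 0" --pt "0.02 0 -0.001 0.07 0 0 0" --pt "0.02 0 -0.001 0.045 0 0 0" --pt "0.02 0 -0.001 0.02 0 0 0" --pt "0.02 0 -0.001 0.005 0 0 0" --pt "0.02 0 -0.001 0 0 0 0" --pt "0.02 0 -0.001 0 0 0 0"

```text
t: 9.18
eef_pos: [0.5675, -0.38, 0.1831]
orientation: [[-1.0, 0.001, 0.002], [0.001, 1.0, -0.002], [-0.002, -0.002, -1.0]]
wrist_force: [0.6, 0.0, -2.6]
gripper_width: 0.478
```

move_arm --pt "0.02 0.001 0.015 0 0 0 0" --pt "0.02 0.003 0.045 0 0 0 0" --pt "0.02 0.005 0.083 0 0 0 0" --pt "0.02 0.008 0.123 0 0 0 0" --pt "0.02 0.01 0.163 0 0 0 0" --pt "0.02 0.013 0.203 0 0 0 0" --pt "0.02 0.015 0.243 0 0 0 0" --pt "0.02 0.018 0.283 0 0 0 0" --pt "0.02 0.02 0.32 0 0 0 0" --pt "0.02 0.022 0.353 0 0 0 0" --pt "0.02 0.024 0.376 0 0 0 0" --pt "0.02 0.0245 0.388 0 0 0 0" --pt "0.02 0.0245 0.388 0.01 0 0 0" --pt "0.02 0.0245 0.388 0.03 0 0 0" --pt "0.02 0.0245 0.388 0.052 0 0 0" --pt "0.02 0.0245 0.388 0.07 0 0 0" --pt "0.02 0.0245 0.388 0.08 0 0 0" --pt "0.02 0.0245 0.388 0.086 0 0 0" --pt "0.02 0.0245 0.388 0.09 0 0 0" --pt "0.02 0.0245 0.388 0.09 0 0 0"

```text
t: 10.85
eef_pos: [0.5439, 0.0076, 0.093]
orientation: [[-1.0, 0.002, 0.003], [0.002, 1.0, -0.0], [-0.003, -0.0, -1.0]]
wrist_force: [0.4, 0.1, -2.3]
gripper_width: 0.479
```

move_arm --pt "0.02 0 0 0.001 0 0 0" --pt "0.02 0 0 0.002 0 0 0" --pt "0.07 0 0 0.002 0 0 0" --pt "0.07 0 0 0.002 0 0 0" --pt "0.07 0 0 0.002 0 0 0" --pt "0.07 0 0 0.002 0 0 0" --pt "0.07 0 0 -0.02 0 0 0" --pt "0.07 0 0 -0.055 0 0 0" --pt "0.07 0 -0.005 -0.09 0 0 0" --pt "0.07 0.054 -0.314 -0.09 0 0 0" --pt "0.07 0.054 -0.314 -0.09 0 0 0" --pt "0.07 0.054 -0.314 -0.09 0 0 0" --pt "0.07 0.054 -0.314 -0.09 0 0 0" --pt "0.07 0.054 -0.314 -0.09 0 0 0" --pt "0.07 0.054 -0.314 -0.09 0 0 0" --pt "0.07 0.054 -0.314 -0.09 0 0 0" --pt "0.07 0.054 -0.314 -0.09 0 0 0" --pt "0.07 0.054 -0.314 -0.09 0 0 0" --pt "0.07 0.054 -0.314 -0.09 0 0 0" --pt "0.07 0.054 -0.314 -0.09 0 0 0"

```text
t: 12.52
eef_pos: [0.4888, -0.305, 0.181]
orientation: [[-1.0, 0.001, -0.0], [0.001, 1.0, 0.001], [0.0, 0.001, -1.0]]
wrist_force: [0.4, 0.4, 0.2]
gripper_width: 0.818
```

move_arm --pt "0.07 -0.001 -0.001 0.03 0 0 0" --pt "0.07 -0.001 -0.001 0.06 0 0 0" --pt "0.07 -0.001 -0.001 0.082 0 0 0" --pt "0.07 -0.001 -0.001 0.091 0 0 0" --pt "0.07 -0.001 -0.001 0.091 0 0 0" --pt "0.07 -0.001 -0.001 0.091 0 0 0" --pt "0.02 -0.001 -0.001 0.091 0 0 0" --pt "0.02 -0.001 -0.001 0.091 0 0 0" --pt "0.02 -0.001 -0.001 0.091 0 0 0" --pt "0.02 -0.001 -0.001 0.091 0 0 0" --pt "0.02 -0.001 -0.001 0.091 0 0 0" --pt "0.02 -0.001 -0.001 0.091 0 0 0" --pt "0.02 -0.001 -0.001 0.091 0 0 0" --pt "0.02 -0.001 -0.001 0.085 0 0 0" --pt "0.02 -0.001 -0.001 0.07 0 0 0" --pt "0.02 -0.001 -0.001 0.045 0 0 0" --pt "0.02 -0.001 -0.001 0.02 0 0 0" --pt "0.02 -0.001 -0.001 0.005 0 0 0" --pt "0.02 -0.001 -0.001 0 0 0 0" --pt "0.02 -0.001 -0.001 0 0 0 0"

```text
t: 14.18
eef_pos: [0.49, -0.3068, 0.1827]
orientation: [[-1.0, 0.001, 0.002], [0.001, 1.0, -0.001], [-0.002, -0.001, -1.0]]
wrist_force: [-0.0, 0.1, -2.7]
gripper_width: 0.478
```

move_arm --pt "0.02 0.002 0.015 0 0 0 0" --pt "0.02 0.005 0.045 0 0 0 0" --pt "0.02 0.008 0.082 0 0 0 0" --pt "0.02 0.012 0.12 0 0 0 0" --pt "0.02 0.016 0.158 0 0 0 0" --pt "0.02 0.02 0.196 0 0 0 0" --pt "0.02 0.024 0.234 0 0 0 0" --pt "0.02 0.027 0.269 0 0 0 0" --pt "0.02 0.03 0.297 0 0 0 0" --pt "0.02 0.032 0.312 0 0 0 0" --pt "0.02 0.032 0.317 0.002 0 0 0" --pt "0.02 0.032 0.317 0.012 0 0 0" --pt "0.02 0.032 0.317 0.03 0 0 0" --pt "0.02 0.032 0.317 0.052 0 0 0" --pt "0.02 0.032 0.317 0.07 0 0 0" --pt "0.02 0.032 0.317 0.08 0 0 0" --pt "0.02 0.032 0.317 0.086 0 0 0" --pt "0.02 0.032 0.317 0.09 0 0 0" --pt "0.02 0.032 0.317 0.092 0 0 0" --pt "0.02 0.032 0.317 0.092 0 0 0"

```text
t: 15.85
eef_pos: [0.4595, 0.0097, 0.0929]
orientation: [[-1.0, 0.001, 0.004], [0.001, 1.0, -0.001], [-0.004, -0.001, -1.0]]
wrist_force: [-7.0, -0.8, 17.8]
gripper_width: 0.472
```

move_arm --pt "0.02 0 0 -0.001 0 0 0" --pt "0.07 0 0 -0.001 0 0 0" --pt "0.07 0 0 -0.001 0 0 0" --pt "0.07 0 0 -0.001 0 0 0" --pt "0.07 0 0 -0.001 0 0 0" --pt "0.07 0 0 -0.02 0 0 0" --pt "0.07 0 0 -0.055 0 0 0" --pt "0.07 0 -0.005 -0.09 0 0 0" --pt "0.085 -0.107 -0.316 -0.09 0 0 0" --pt "0.085 -0.107 -0.316 -0.09 0 0 0" --pt "0.085 -0.107 -0.316 -0.09 0 0 0" --pt "0.085 -0.107 -0.316 -0.09 0 0 0" --pt "0.085 -0.107 -0.316 -0.09 0 0 0" --pt "0.085 -0.107 -0.316 -0.09 0 0 0" --pt "0.085 -0.107 -0.316 -0.09 0 0 0" --pt "0.085 -0.107 -0.316 -0.09 0 0 0" --pt "0.085 -0.107 -0.316 -0.09 0 0 0" --pt "0.085 -0.107 -0.316 -0.09 0 0 0" --pt "0.085 -0.107 -0.316 -0.09 0 0 0" --pt "0.085 -0.107 -0.316 -0.09 0 0 0"

```text
t: 17.52
eef_pos: [0.5648, -0.3045, 0.1797]
orientation: [[-1.0, -0.0, 0.001], [-0.0, 1.0, 0.0], [-0.001, 0.0, -1.0]]
wrist_force: [-1.3, -0.4, -0.9]
gripper_width: 0.992
```

```bash
python3 - <<'E'
from h import *
caps('w3.png',{'jar':(.567,-.306,.056,.075,.037),'blue':(.543,.009,.112,.14,.035),'red':(.628,.008,.112,.14,.035),'yellow':(.459,.01,.112,.14,.035)})
c=robot.get_calibration('top');p,d,c=snap('top','t3.png');W=cloud(d,c);X,Y,Z=W[...,0],W[...,1],W[...,2]
for x,y in((.543,.009),(.628,.008),(.459,.01)):
    m=(Z>.112)&(Z<.14)&(np.hypot(X-x,Y-y)<.035);print(m.sum(),W[m].mean(0))
cv2.imwrite('pics/t3c.png',cv2.resize(p[150:330,260:520,::-1],None,fx=3,fy=3))
E
```

```text
jar 3761 [ 0.5653 -0.3069  0.0625] circ 0.5669 -0.307 0.0289
blue few 0
red few 0
yellow few 0
17.5667 [ 0.5649 -0.3044  0.18  ] [-0.51002507 -0.51015852  0.37943559] 0.9942332770162189
293 [0.54356565 0.00895784 0.12306621]
281 [0.62533118 0.00866733 0.1231685 ]
291 [0.45831294 0.01087704 0.12349927]
```

View pics/t3c.png

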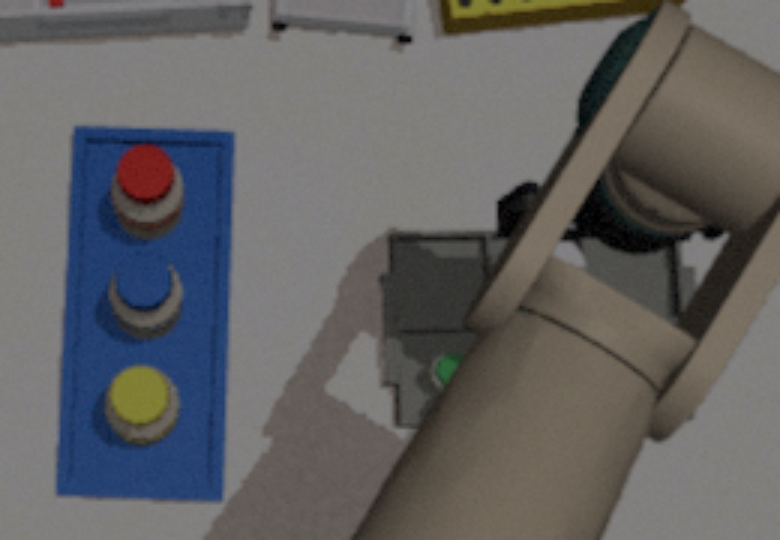

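move_arm --pt "0.085 -0.002 -0.002 0.03 0 0 0" --pt "0.085 -0.002 -0.002 0.065 0 0 0" --pt "0.085 -0.002 -0.002 0.1 0 0 0" --pt "0.085 -0.002 -0.002 0.13 0 0 0" --pt "0.085 -0.002 -0.002 0.147 0 0 0" --pt "0.085 -0.002 -0.002 0.152 0 0 0" --pt "0.085 -0.002 -0.002 0.152 0 0 0" --pt "0.085 -0.002 -0.002 0.152 0 0 0" --pt "0.03 -0.002 -0.002 0.152 0 0 0" --pt "0.03 -0.002 -0.002 0.152 0 0 0" --pt "0.03 -0.002 -0.002 0.152 0 0 0" --pt "0.03 -0.002 -0.002 0.152 0 0 0" --pt "0.03 -0.002 -0.002 0.152 0 0 0" --pt "0.03 -0.002 -0.002 0.152 0 0 0" --pt "0.03 -0.002 -0.002 0.152 0 0 0"

```text
t: 18.87
eef_pos: [0.5678, -0.3079, 0.0296]
orientation: [[-1.0, 0.001, 0.003], [0.001, 1.0, -0.001], [-0.003, -0.001, -1.0]]
wrist_force: [0.2, 1.1, 6.4]
gripper_width: 0.645
```

move_arm --pt "0.03 0 0 -0.01 0 0 0" --pt "0.03 0 0 -0.03 0 0 0" --pt "0.03 0 0 -0.06 0 0 0" --pt "0.03 0 0 -0.09 0 0 0" --pt "0.03 0 0 -0.12 0 0 0" --pt "0.03 0 0 -0.15 0 0 0" --pt "0.03 0 0.005 -0.165 0 0 0" --pt "0.03 0 0.02 -0.17 0 0 0" --pt "0.03 0.001 0.05 -0.17 0 0 0" --pt "0.03 0.002 0.085 -0.17 0 0 0" --pt "0.03 0.003 0.12 -0.17 0 0 0" --pt "0.03 0.005 0.155 -0.17 0 0 0" --pt "0.03 0.006 0.19 -0.17 0 0 0" --pt "0.03 0.007 0.225 -0.17 0 0 0" --pt "0.03 0.008 0.26 -0.17 0 0 0" --pt "0.03 0.009 0.295 -0.17 0 0 0" --pt "0.03 0.01 0.33 -0.17 0 0 0" --pt "0.03 0.011 0.365 -0.17 0 0 0" --pt "0.03 0.012 0.4 -0.17 0 0 0" --pt "0.03 0.013 0.43 -0.17 0 0 0"

```text
t: 20.53
eef_pos: [0.5524, 0.1254, 0.1961]
orientation: [[-1.0, -0.001, -0.002], [-0.001, 1.0, 0.0], [0.002, 0.0, -1.0]]
wrist_force: [0.2, -0.3, -2.0]
gripper_width: 0.642
```

move_arm --pt "0.03 0.001 0.03 0 0 0 0" --pt "0.03 0.002 0.065 0 0 0 0" --pt "0.03 0.003 0.1 0 0 0 0" --pt "0.03 0.004 0.13 0 0 0 0" --pt "0.03 0.005 0.148 0 0 0 0" --pt "0.03 0.005 0.157 0.003 0 0 0" --pt "0.03 0.005 0.157 0.015 0 0 0" --pt "0.03 0.005 0.157 0.035 0 0 0" --pt "0.03 0.005 0.157 0.055 0 0 0" --pt "0.03 0.005 0.157 0.068 0 0 0" --pt "0.03 0.005 0.157 0.076 0 0 0" --pt "0.03 0.005 0.157 0.078 0 0 0" --pt "0.03 0.005 0.157 0.078 0 0 0"

```text
t: 21.62
eef_pos: [0.5491, 0.2789, 0.119]
orientation: [[-1.0, 0.001, -0.001], [0.001, 1.0, -0.0], [0.001, -0.0, -1.0]]
wrist_force: [-0.0, 0.3, -1.9]
gripper_width: 0.644
```

```bash
python3 - <<'E'
from h import *
o=robot.observe();print(o['eef_pos'],o['wrist_force'])
caps('w4.png',{'plate':(.549,.281,.076,.095,.085),'lid':(.549,.281,.13,.17,.05)})
o=robot.observe();print(o['eef_pos'],o['wrist_force'])
E
```

```text
[0.54909438 0.27886198 0.11895404] [-0.04127051  0.27640421 -1.87091025]
plate 19166 [0.5227 0.2808 0.0827] circ 0.5492 0.28 0.0625
lid 16466 [0.5453 0.2779 0.1518] circ 0.5431 0.2779 0.0413
21.6667 [0.5495 0.2792 0.12  ] [ 0.54926943 -0.04968211 -1.54722209] 0.6410984464082488
[0.54951604 0.27918799 0.12001801] [ 0.54926943 -0.04968211 -1.54722209]
```

View pics/w4.png

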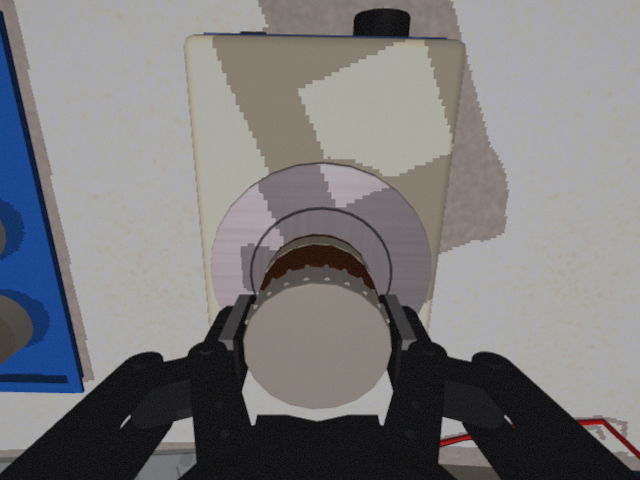

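move_arm --pt "0.03 0 0.001 0.004 0 0 0" --pt "0.03 0 0.001 0.007 0 0 0" --pt "0.03 0 0.001 0.009 0 0 0" --pt "0.03 0 0.001 0.01 0 0 0" --pt "0.03 0 0.001 0.01 0 0 0" --pt "0.03 0 0.001 0.01 0 0 0"

```text
t: 22.17
eef_pos: [0.5492, 0.2806, 0.1096]
orientation: [[-1.0, 0.001, 0.0], [0.001, 1.0, 0.0], [-0.0, 0.0, -1.0]]
wrist_force: [-1.5, 0.3, -0.1]
gripper_width: 0.639
```

move_arm --pt "0.045 0 0 0.0005 0 0 0" --pt "0.075 0 0 0.0005 0 0 0" --pt "0.085 0 0 0.0005 0 0 0" --pt "0.085 0 0 0.0005 0 0 0" --pt "0.085 0 0 0.0005 0 0 0" --pt "0.085 0 0 -0.015 0 0 0" --pt "0.085 0 0 -0.045 0 0 0" --pt "0.085 0 0 -0.08 0 0 0" --pt "0.07 0 -0.005 -0.09 0 0 0" --pt "0.07 -0.078 -0.272 -0.075 0 0 0" --pt "0.07 -0.078 -0.272 -0.075 0 0 0" --pt "0.07 -0.078 -0.272 -0.075 0 0 0" --pt "0.07 -0.078 -0.272 -0.075 0 0 0" --pt "0.07 -0.078 -0.272 -0.075 0 0 0" --pt "0.07 -0.078 -0.272 -0.075 0 0 0" --pt "0.07 -0.078 -0.272 -0.075 0 0 0" --pt "0.07 -0.078 -0.272 -0.075 0 0 0" --pt "0.07 -0.078 -0.272 -0.075 0 0 0" --pt "0.07 -0.078 -0.272 -0.075 0 0 0"

```text
t: 23.75
eef_pos: [0.6268, 0.0088, 0.1841]
orientation: [[-1.0, 0.001, -0.0], [0.001, 1.0, 0.0], [0.0, 0.0, -1.0]]
wrist_force: [0.2, 0.7, 0.1]
gripper_width: 0.823
```

```bash
python3 - <<'E'
from h import *
o=robot.observe();print(o['eef_pos'],o['wrist_force'])
p,d,c=snap('scene','s5.png');W=cloud(d,c);X,Y,Z=W[...,0],W[...,1],W[...,2]
m=(Z>.135)&(Z<.155)&(np.hypot(X-.549,Y-.281)<.05);print(m.sum(),W[m].mean(0),cv2.minEnclosingCircle(W[m][:,:2].astype(np.float32)))
caps('w5.png',{'blue':(.5436,.009,.112,.14,.035),'red':(.627,.008,.112,.14,.035),'yellow':(.459,.01,.112,.14,.035),'jar':(.549,.281,.13,.16,.04)})
E
```

```text
[0.62684062 0.00879139 0.1841496 ] [0.19230254 0.67271667 0.09673955]
361 [0.55127326 0.27548288 0.14142158] ((0.5502277612686157, 0.279108464717865), 0.030222222208976746)
blue 4605 [0.5443 0.0072 0.1225] circ 0.5449 0.0072 0.0219
red 3238 [0.6257 0.0071 0.1225] circ 0.6269 0.007 0.0221
yellow few 0
jar few 0
23.85 [0.6268 0.0097 0.1844] [-0.88094654  0.4395319  -0.0379081 ] 0.8156894490625852
```

View pics/s5.png

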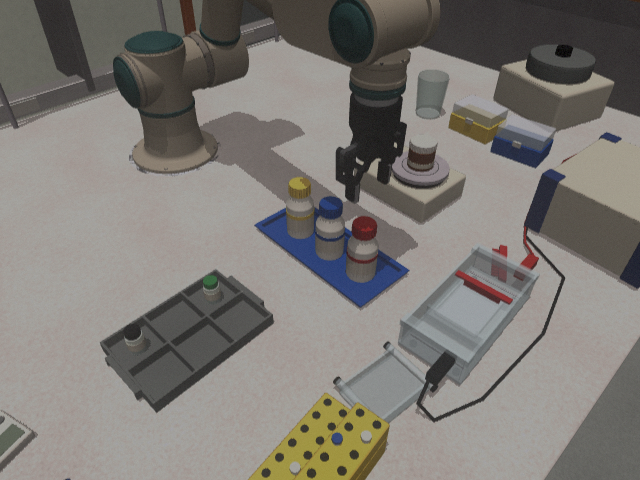

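The jar stands mid-plate at (422,155). The bottles are upright in the tray (caps at (300,185), (331,207), (364,228)), and both vials are in place. Now I return red.

move_arm --pt "0.07 0 -0.001 0.03 0 0 0" --pt "0.07 0 -0.001 0.06 0 0 0" --pt "0.07 0 -0.001 0.083 0 0 0" --pt "0.07 0 -0.001 0.093 0 0 0" --pt "0.07 0 -0.001 0.093 0 0 0" --pt "0.07 0 -0.001 0.093 0 0 0" --pt "0.02 0 -0.001 0.093 0 0 0" --pt "0.02 0 -0.001 0.093 0 0 0" --pt "0.02 0 -0.001 0.093 0 0 0" --pt "0.02 0 -0.001 0.093 0 0 0" --pt "0.02 0 -0.001 0.093 0 0 0" --pt "0.02 0 -0.001 0.093 0 0 0" --pt "0.02 0 -0.001 0.093 0 0 0" --pt "0.02 0 -0.001 0.087 0 0 0" --pt "0.02 0 -0.001 0.072 0 0 0" --pt "0.02 0 -0.001 0.047 0 0 0" --pt "0.02 0 -0.001 0.022 0 0 0" --pt "0.02 0 -0.001 0.005 0 0 0" --pt "0.02 0 -0.001 0 0 0 0" --pt "0.02 0 -0.001 0 0 0 0"

```text
t: 25.52
eef_pos: [0.6275, 0.0073, 0.1861]
orientation: [[-1.0, 0.001, 0.003], [0.001, 1.0, -0.0], [-0.003, -0.0, -1.0]]
wrist_force: [0.6, 0.6, -2.2]
gripper_width: 0.482
```

move_arm --pt "0.02 0.004 -0.014 0 0 0 0" --pt "0.02 0.012 -0.043 0 0 0 0" --pt "0.02 0.022 -0.079 0 0 0 0" --pt "0.02 0.032 -0.115 0 0 0 0" --pt "0.02 0.042 -0.151 0 0 0 0" --pt "0.02 0.051 -0.184 0 0 0 0" --pt "0.02 0.058 -0.21 0 0 0 0" --pt "0.02 0.063 -0.227 0 0 0 0" --pt "0.02 0.065 -0.235 0.002 0 0 0" --pt "0.02 0.065 -0.235 0.01 0 0 0" --pt "0.02 0.065 -0.235 0.025 0 0 0" --pt "0.02 0.065 -0.235 0.045 0 0 0" --pt "0.02 0.065 -0.235 0.065 0 0 0" --pt "0.02 0.065 -0.235 0.08 0 0 0" --pt "0.02 0.065 -0.235 0.087 0 0 0" --pt "0.02 0.065 -0.235 0.091 0 0 0" --pt "0.02 0.065 -0.235 0.0925 0 0 0" --pt "0.02 0.065 -0.235 0.0925 0 0 0"

```text
t: 27.02
eef_pos: [0.5625, -0.2256, 0.0942]
orientation: [[-1.0, -0.001, 0.001], [-0.001, 1.0, 0.002], [-0.001, 0.002, -1.0]]
wrist_force: [-5.7, 5.4, 13.6]
gripper_width: 0.475
```

move_arm --pt "0.02 0 0 -0.001 0 0 0" --pt "0.07 0 0 -0.001 0 0 0" --pt "0.07 0 0 -0.001 0 0 0" --pt "0.07 0 0 -0.001 0 0 0" --pt "0.07 0 0 -0.001 0 0 0" --pt "0.07 0 0 -0.02 0 0 0" --pt "0.07 0 0 -0.055 0 0 0" --pt "0.07 0 0.005 -0.09 0 0 0" --pt "0.07 0.0175 0.235 -0.092 0 0 0" --pt "0.07 0.0175 0.235 -0.092 0 0 0" --pt "0.07 0.0175 0.235 -0.092 0 0 0" --pt "0.07 0.0175 0.235 -0.092 0 0 0" --pt "0.07 0.0175 0.235 -0.092 0 0 0" --pt "0.07 0.0175 0.235 -0.092 0 0 0" --pt "0.07 0.0175 0.235 -0.092 0 0 0" --pt "0.07 0.0175 0.235 -0.092 0 0 0" --pt "0.07 0.0175 0.235 -0.092 0 0 0" --pt "0.07 0.0175 0.235 -0.092 0 0 0"

```text
t: 28.52
eef_pos: [0.5445, 0.0062, 0.1836]
orientation: [[-1.0, 0.002, -0.0], [0.002, 1.0, -0.0], [0.0, -0.0, -1.0]]
wrist_force: [0.5, -1.7, -0.9]
gripper_width: 0.82
```

move_arm --pt "0.07 0 0.001 0.03 0 0 0" --pt "0.07 0 0.001 0.06 0 0 0" --pt "0.07 0 0.001 0.083 0 0 0" --pt "0.07 0 0.001 0.093 0 0 0" --pt "0.07 0 0.001 0.093 0 0 0" --pt "0.07 0 0.001 0.093 0 0 0" --pt "0.02 0 0.001 0.093 0 0 0" --pt "0.02 0 0.001 0.093 0 0 0" --pt "0.02 0 0.001 0.093 0 0 0" --pt "0.02 0 0.001 0.093 0 0 0" --pt "0.02 0 0.001 0.093 0 0 0" --pt "0.02 0 0.001 0.093 0 0 0" --pt "0.02 0 0.001 0.093 0 0 0" --pt "0.02 0 0.001 0.087 0 0 0" --pt "0.02 0 0.001 0.072 0 0 0" --pt "0.02 0 0.001 0.047 0 0 0" --pt "0.02 0 0.001 0.022 0 0 0" --pt "0.02 0 0.001 0.0 0 0 0" --pt "0.02 0 0.001 -0.015 0 0 0" --pt "0.02 0 0.001 -0.02 0 0 0"

```text
t: 30.18
eef_pos: [0.5452, 0.0085, 0.2071]
orientation: [[-1.0, 0.001, 0.005], [0.001, 1.0, -0.0], [-0.005, -0.0, -1.0]]
wrist_force: [0.4, 0.5, -1.5]
gripper_width: 0.477
```

move_arm --pt "0.02 -0.001 -0.012 -0.012 0 0 0" --pt "0.02 -0.002 -0.036 -0.03 0 0 0" --pt "0.02 -0.004 -0.068 -0.038 0 0 0" --pt "0.02 -0.006 -0.105 -0.04 0 0 0" --pt "0.02 -0.008 -0.142 -0.04 0 0 0" --pt "0.02 -0.01 -0.179 -0.04 0 0 0" --pt "0.02 -0.012 -0.216 -0.04 0 0 0" --pt "0.02 -0.015 -0.253 -0.04 0 0 0" --pt "0.02 -0.017 -0.29 -0.04 0 0 0" --pt "0.02 -0.02 -0.327 -0.04 0 0 0" --pt "0.02 -0.022 -0.357 -0.04 0 0 0" --pt "0.02 -0.023 -0.377 -0.04 0 0 0" --pt "0.02 -0.023 -0.387 -0.037 0 0 0" --pt "0.02 -0.023 -0.388 -0.025 0 0 0" --pt "0.02 -0.023 -0.388 0 0 0 0" --pt "0.02 -0.023 -0.388 0.03 0 0 0" --pt "0.02 -0.023 -0.388 0.06 0 0 0" --pt "0.02 -0.023 -0.388 0.08 0 0 0" --pt "0.02 -0.023 -0.388 0.09 0 0 0" --pt "0.02 -0.023 -0.388 0.09 0 0 0"

```text
t: 31.85
eef_pos: [0.5659, -0.3774, 0.1097]
orientation: [[-1.0, -0.001, -0.005], [-0.001, 1.0, 0.004], [0.005, 0.004, -1.0]]
wrist_force: [-0.6, -0.2, -1.8]
gripper_width: 0.476
```

move_arm --pt "0.02 0 0 0.006 0 0 0" --pt "0.02 0 0 0.013 0 0 0" --pt "0.02 0 0 0.018 0 0 0" --pt "0.02 0 0 0.021 0 0 0" --pt "0.02 0 0 0.0225 0 0 0" --pt "0.02 0 0 0.0225 0 0 0"

```text
t: 32.35
eef_pos: [0.5676, -0.3797, 0.0931]
orientation: [[-1.0, 0.001, 0.002], [0.001, 1.0, -0.001], [-0.002, -0.001, -1.0]]
wrist_force: [-2.4, 2.4, 3.5]
gripper_width: 0.481
```

move_arm --pt "0.07 0 0 0 0 0 0" --pt "0.07 0 0 0 0 0 0" --pt "0.07 0 0 0 0 0 0" --pt "0.07 0 0 0 0 0 0" --pt "0.07 0 0 -0.02 0 0 0" --pt "0.07 0 0 -0.055 0 0 0" --pt "0.07 0 0.005 -0.092 0 0 0" --pt "0.07 0.109 0.389 -0.092 0 0 0" --pt "0.07 0.109 0.389 -0.092 0 0 0" --pt "0.07 0.109 0.389 -0.092 0 0 0" --pt "0.07 0.109 0.389 -0.092 0 0 0" --pt "0.07 0.109 0.389 -0.092 0 0 0" --pt "0.07 0.109 0.389 -0.092 0 0 0" --pt "0.07 0.109 0.389 -0.092 0 0 0" --pt "0.07 0.109 0.389 -0.092 0 0 0" --pt "0.07 0.109 0.389 -0.092 0 0 0" --pt "0.07 0.109 0.389 -0.092 0 0 0" --pt "0.07 0.109 0.389 -0.092 0 0 0" --pt "0.07 0.109 0.389 -0.092 0 0 0" --pt "0.07 0.109 0.389 -0.092 0 0 0"

```text
t: 34.02
eef_pos: [0.4586, 0.0091, 0.1834]
orientation: [[-1.0, 0.001, 0.001], [0.001, 1.0, -0.0], [-0.001, -0.0, -1.0]]
wrist_force: [0.7, -0.3, -0.6]
gripper_width: 0.818
```

```bash
python3 - <<'E'
from h import *
caps('w6.png',{'yellow':(.459,.01,.112,.14,.035),'blue':(.568,-.379,.112,.14,.035),'red':(.562,-.227,.112,.14,.035)})
E
```

```text
yellow 3261 [0.4575 0.0092 0.1224] circ 0.4588 0.0092 0.0221
blue few 0
red 1076 [ 0.561  -0.2135  0.1221] circ 0.561 -0.2226 0.0215
34.0667 [0.4587 0.0087 0.1833] [-0.06165852  0.21313935  0.00652638] 0.820660054640064
```

move_arm --pt "0.07 0 0 0.03 0 0 0" --pt "0.07 0 0 0.06 0 0 0" --pt "0.07 0 0 0.083 0 0 0" --pt "0.07 0 0 0.093 0 0 0" --pt "0.07 0 0 0.093 0 0 0" --pt "0.07 0 0 0.093 0 0 0" --pt "0.02 0 0 0.093 0 0 0" --pt "0.02 0 0 0.093 0 0 0" --pt "0.02 0 0 0.093 0 0 0" --pt "0.02 0 0 0.093 0 0 0" --pt "0.02 0 0 0.093 0 0 0" --pt "0.02 0 0 0.093 0 0 0" --pt "0.02 0 0 0.093 0 0 0" --pt "0.02 0 0 0.087 0 0 0" --pt "0.02 0 0 0.072 0 0 0" --pt "0.02 0 0 0.047 0 0 0" --pt "0.02 0 0 0.022 0 0 0" --pt "0.02 0 0 0.005 0 0 0" --pt "0.02 0 0 0 0 0 0" --pt "0.02 0 0 0 0 0 0"

```text
t: 35.73
eef_pos: [0.4589, 0.0095, 0.1845]
orientation: [[-1.0, 0.001, 0.002], [0.001, 1.0, -0.0], [-0.002, -0.0, -1.0]]
wrist_force: [0.3, -0.3, -3.0]
gripper_width: 0.478
```

dx +0.031, dy −0.316.

move_arm --pt "0.02 -0.002 -0.015 0 0 0 0" --pt "0.02 -0.005 -0.045 0 0 0 0" --pt "0.02 -0.008 -0.082 0 0 0 0" --pt "0.02 -0.012 -0.12 0 0 0 0" --pt "0.02 -0.016 -0.158 0 0 0 0" --pt "0.02 -0.02 -0.196 0 0 0 0" --pt "0.02 -0.024 -0.234 0 0 0 0" --pt "0.02 -0.027 -0.269 0 0 0 0" --pt "0.02 -0.03 -0.297 0 0 0 0" --pt "0.02 -0.031 -0.311 0 0 0 0" --pt "0.02 -0.031 -0.316 0.002 0 0 0" --pt "0.02 -0.031 -0.316 0.01 0 0 0" --pt "0.02 -0.031 -0.316 0.025 0 0 0" --pt "0.02 -0.031 -0.316 0.045 0 0 0" --pt "0.02 -0.031 -0.316 0.065 0 0 0" --pt "0.02 -0.031 -0.316 0.08 0 0 0" --pt "0.02 -0.031 -0.316 0.087 0 0 0" --pt "0.02 -0.031 -0.316 0.0905 0 0 0" --pt "0.02 -0.031 -0.316 0.092 0 0 0" --pt "0.02 -0.031 -0.316 0.092 0 0 0"

```text
t: 37.4
eef_pos: [0.4897, -0.3049, 0.0923]
orientation: [[-1.0, -0.001, 0.001], [-0.001, 1.0, 0.001], [-0.001, 0.001, -1.0]]
wrist_force: [-0.6, 4.2, 7.5]
gripper_width: 0.475
```

Release, rise, and back away toward +y for a clear view.

move_arm --pt "0.02 0 0 -0.0005 0 0 0" --pt "0.07 0 0 -0.0005 0 0 0" --pt "0.07 0 0 -0.0005 0 0 0" --pt "0.07 0 0 -0.0005 0 0 0" --pt "0.07 0 0 -0.0005 0 0 0" --pt "0.07 0 0 -0.02 0 0 0" --pt "0.07 0 0 -0.055 0 0 0" --pt "0.07 0 0 -0.092 0 0 0" --pt "0.07 0 0.3 -0.15 0 0 0" --pt "0.07 0 0.3 -0.15 0 0 0" --pt "0.07 0 0.3 -0.15 0 0 0" --pt "0.07 0 0.3 -0.15 0 0 0" --pt "0.07 0 0.3 -0.15 0 0 0" --pt "0.07 0 0.3 -0.15 0 0 0" --pt "0.07 0 0.3 -0.15 0 0 0" --pt "0.07 0 0.3 -0.15 0 0 0" --pt "0.07 0 0.3 -0.15 0 0 0" --pt "0.07 0 0.3 -0.15 0 0 0"

```text
t: 38.9
eef_pos: [0.4895, -0.0062, 0.2414]
orientation: [[-1.0, -0.001, 0.0], [-0.001, 1.0, -0.0], [-0.0, -0.0, -1.0]]
wrist_force: [-0.1, 0.2, -0.1]
gripper_width: 0.82
```

```bash
python3 - <<'E'
from h import *
o=robot.observe();print(o['t'],o['eef_pos'],o['wrist_force'],np.abs(o['dq']).max())
E={'blue':(.568,-.379,.112,.14,.037),'red':(.562,-.227,.112,.14,.037),'yellow':(.490,-.305,.112,.14,.037),'jar':(.549,.281,.13,.16,.045)}
for cam in('top','scene'):
    p,d,c=snap(cam,cam+'9.png');W=cloud(d,c);X,Y,Z=W[...,0],W[...,1],W[...,2]
    for n,(x,y,a,b,r) in E.items():
        m=(Z>a)&(Z<b)&(np.hypot(X-x,Y-y)<r)
        if m.sum()<20: print(cam,n,'hidden');continue
        m&=abs(Z-np.median(Z[m]))<.005
        print(cam,n,W[m].mean(0).round(4),cv2.minEnclosingCircle(W[m][:,:2].astype(np.float32)))
E
```

```text
38.9 [ 0.48946135 -0.00623201  0.24137211] [-0.08760124  0.15624463 -0.08006981] 0.040435019029364416
top blue [ 0.5661 -0.3783  0.1232] ((0.5661255121231079, -0.3794138431549072), 0.021904991939663887)
top red [ 0.5604 -0.2243  0.1235] ((0.5604283809661865, -0.22406254708766937), 0.021540358662605286)
top yellow [ 0.4885 -0.3029  0.1235] ((0.4884280562400818, -0.3034026026725769), 0.022077305242419243)
top jar [0.5474 0.2804 0.1432] ((0.5481059551239014, 0.28138500452041626), 0.029094045981764793)
scene blue [ 0.569  -0.3808  0.1221] ((0.5676851272583008, -0.3807300329208374), 0.02259407378733158)
scene red [ 0.5636 -0.2275  0.122 ] ((0.5617855787277222, -0.22645895183086395), 0.02220304124057293)
scene yellow [ 0.4913 -0.3059  0.1219] ((0.48894983530044556, -0.3050073981285095), 0.02231365442276001)
scene jar [0.551  0.2764 0.1417] ((0.5484468340873718, 0.278766393661499), 0.029697736725211143)
```

View pics/scene9.png

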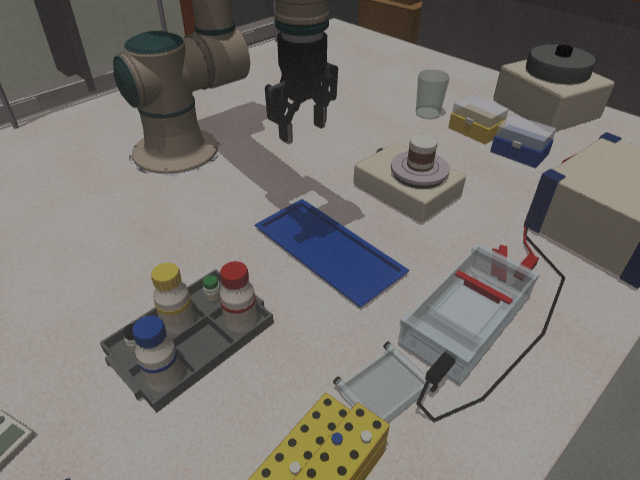

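The bottles are back in their own compartments (caps at (166,277), (150,332), (235,274)), each within about 2 mm of its start. The jar is on the plate at (422,155), and the arm is clear of everything.

```bash
python3 -c "
from workcell import robot
print(robot.close_job())"
```

```text
the job is handed in; nothing more can be done
None
```

I moved all three bottles to the blue tray, stood the jar on the stirrer plate, then put each bottle back in its own compartment. The job was handed in at about 39 s of the 144 s allowed; no verdict was reported.

My last depth checks from the top and scene cameras showed:
- **Bottles:** each is upright and within about 2 mm of where it started.
- **Jar:** it is upright and about 1–2 mm from the plate's centre.
- **Vials:** both look untouched in the last picture. I judged this by eye and did not measure them.
- **Arm:** it is clear of everything, with the wrist force near zero.

Two bottles were pressed down a little as they were set: yellow in the tray (about 18 N) and red in the caddy (about 14 N). None of the checks failed or disagreed.

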